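# Wash box back to its own bay

### The job

The blue wash box is pushed under the little wooden riser shelf with only its front end showing: draw it out, set it on the counter clear of the riser and let go of it there. Then take it by the grip on its lid and lower it gently, without dropping it, into the bay with the blue label, level and right down on the bay's floor. Leave everything else where it is.

Things in the scene. Friction and masses are not known exactly. Their poses are not given: they have to be found in the camera images.
- box_blue: The box to put away, loose, 0.25 kg. White wash box 160 (x) x 60 (y) mm with blue lid, lid top at z 46; mid-lid a solid blue grip fin 40 (x) x 14 (y), z 46 to 80. Origin: centre of underside, z up; alike either way round. Starts on the counter under the riser, 55 to 65 mm of its -x end showing, the fin under the board
- riser: Fixed wooden riser shelf, open to its -x side. Board 150 deep (x) x 260 wide (y) mm, z 100 to 115, on 10 thick side panels; open at the back too. Origin: on the counter 100 in front (-x) of the middle of the board's front edge; the board covers own x from 100 to 250 mm
- bay_blue: Fixed white open-topped bay, blue floor, blue label tabs at both ends. Inside 170 (x) x 70 (y) mm; side walls 5, end walls 10 thick; rim at z 44, inner floor at z 4. Origin: centre of underside, 6 above the counter. The three bays stand 84 apart side by side, in any order, on a base plate 210 x 262 x 6
- bay_blue_floor (a point): Centre of the top of the blue bay's inner floor, 10 mm above the counter; axes as the bay
- bay_orange: Fixed white open-topped bay, orange floor, orange label tabs at both ends. Inside 170 (x) x 70 (y) mm; side walls 5, end walls 10 thick; rim at z 44, inner floor at z 4. Origin: centre of underside, 6 above the counter. The orange box stands in it
- bay_green: Fixed white open-topped bay, green floor, green label tabs at both ends. Inside 170 (x) x 70 (y) mm; side walls 5, end walls 10 thick; rim at z 44, inner floor at z 4. Origin: centre of underside, 6 above the counter. Empty; it belongs to the green box and must not get the blue one
- box_orange: Bystander, loose, standing in the orange bay. White wash box 160 (x) x 60 (y) mm with orange lid, lid top at z 46; mid-lid a solid orange grip fin 40 (x) x 14 (y), z 46 to 80. Origin: centre of underside, z up; alike either way round
- box_green: Bystander, loose, on the counter at the far right. White wash box 160 (x) x 60 (y) mm with green lid, lid top at z 46; mid-lid a solid green grip fin 40 (x) x 14 (y), z 46 to 80. Origin: centre of underside, z up; alike either way round
- dispenser: Bystander: amber soap dispenser, 62 across, 170 tall (mm), with a white pump, standing on the riser. Origin: centre of the underside
- cream_jar: Bystander: blue jar, 68 across, 55 tall (mm), standing on the riser. Origin: centre of the underside
- soap_dish: Bystander: white dish 90 x 65 mm with a yellow soap bar, 34 tall, on the counter in front of the robot. Origin: centre of the underside
- tumbler: Bystander: green glass tumbler, 74 across, 100 tall (mm), with two toothbrushes up to 175 high, far left. Origin: centre of the underside
- hairbrush: Bystander: dark wooden hairbrush, 193 long, 65 wide, 35 tall (mm), lying far right. Origin: on the counter under its middle
Mind the look-alikes: they are no part of the job. Leave any purple look-alike of the box_blue alone.

How it is judged (in metres and radians):
On the way:
1. the blue box stands on the counter, clear of the riser, let go of (height (world z) of box_blue below 0.006 m and angle between box_blue's own z axis and vertical below 0.1 rad and linear speed of box_blue below 0.02 m/s and contact force between each of the arm, the fingers and box_blue below 0.1 N and (x of box_blue in the frame of riser below 0.03 m or x of box_blue in the frame of riser above 0.32 m or y of box_blue in the frame of riser above 0.19 m or y of box_blue in the frame of riser below -0.19 m)), for 0.2 s.
At the end, for the whole second after the job is handed in: The blue box is at rest in the blue-labelled bay: its underside within 4 mm of the bay's floor, level within 0.06 rad, lengthwise (within 0.15 rad, either way round) and within 12 mm of the bay's centre (horizontal distance between box_blue and bay_blue_floor below 0.012 m and z of box_blue in the frame of bay_blue_floor between -0.004 and 0.004 m and angle between box_blue's own z axis and vertical below 0.06 rad and angle between the x axis of box_blue and the x axis of bay_blue, either way round below 0.15 rad and linear speed of box_blue below 0.02 m/s); the robot touches nothing.
It fails at once if the blue box is dropped into the bay (faster than 0.4 m/s within 40 mm of its floor) (horizontal distance between box_blue and bay_blue_floor below 0.04 m and z of box_blue in the frame of bay_blue_floor below 0.04 m and linear speed of box_blue above 0.4 m/s).
It fails at once if a bystander (orange or green box, dispenser, jar, soap dish, tumbler, hairbrush) is moved more than 30 mm (distance of any of box_orange, box_green, dispenser, cream_jar, soap_dish, tumbler, hairbrush from where it was at the start of the episode above 0.03 m).
It also fails if it takes over 48 s, if anything falls off the work surface, if the arm or the gripper's body presses on something with over 40 N, if the wrist force passes 120 N, or if a joint passes its speed limit or range.

### The arm

A 6-joint arm with a two-finger parallel gripper is mounted at the origin on the work surface. World frame = base frame: x ahead of the robot, y to its left, z up, the work surface at z = 0. Lengths are in mm, angles in rad, forces in N, time in s.
With the tool pointing down it reaches from about 250 to 775 mm from the base axis. Payload 8.9 kg.
Tool frame: the origin (TCP) lies on the front face of the gripper's body, between the roots of the fingers; the fingertips stand 73 mm ahead of it and the grasp point (between the pads) lies 54 mm ahead of it; z points along the fingers, y is the line along which they close (so a half turn about z gives the same grasp; the last joint's range is limited). The gripper opens to 85 mm and grips with 20 to 120 N. Pads are 22 mm wide; open, the fingers measure 114 mm over their backs; the gripper's body (76 mm by 85 mm) begins 54 mm behind the grasp point. The pads swing forward as they close: fully open they stand 13 mm farther back than shut.
Start: joints at [-1.338, 0.291, -0.153, 1.127, 0, 1.431], TCP at [190.73, -489.128, 303.905] pointing down, gripper open.
Joint ranges: [-2.52, 2.52], [-0.91, 1.74], [-1.3, 1.37], [-1.96, 2.02], [-1.52, 1.47], [-3.14, 3.14]. Speed limits (rad/s): [2.22, 2.22, 2.79, 3.14, 3.14, 3.14].

### API

Orientations are given as a unit quaternion [x, y, z, w].
In Python, from station import env gives the robot as it stands.
- The arm moves only by the tool carry_out, never from a script. Its argument "targets" is a list that holds one entry, the list of rows, each a list of 7 numbers: the shift along the tool's x, y, z in units of 0.25 m (1.0 is 0.25 m), then the turn, a rotation vector about the tool's x, y, z in units of 45 degrees (1.0 is 45 degrees), then the opening, from -1 (shut) to 1 (fully open). A call has exactly 8 rows; each row is the pose to reach, as a shift and turn from the pose commanded when the call began, along the tool's axes at that moment; what a row does not reach only later rows make up. A row lasts 1/12 s, in which the tool goes at most 41.7 mm and 7.16 degrees, less where a joint would pass 70% of its speed; a pose out of reach is approached as far as the arm can. A call with a number of a shift or a turn outside -1 to 1 is refused whole. A call with a gripper value outside its range is refused whole. The fingers move at their own pace and stop on an object; "force" is the grip in N (left out, the last holds). Time passes only in rows, so rows that repeat a pose let the fingers close, or fill a call up. It gives the time, the measured TCP pose, the force, the opening and the grip force at its end, in the units of the state.
- env.read_state(): the state, without advancing time (a new reading comes with each control period).
- env.capture(name): name is "side" or "top" or "wrist"; returns a dict with "frame" (420x560x3 uint8, red, green, blue), "intrinsics" (3x3 intrinsics, pixels), "pose" (4x4, takes a point from camera to world coordinates). Camera axes: x right, y down, z forward; pixel columns grow to the right and rows downward; lengths in mm; the calibration is good to about 2 mm. A picture is of the moment at which its call begins. There is no depth.
- env.job_done(): hands the job in; it is judged then, once.
The state is a dict: "t": time; "joint_positions": joint angles; "qd": joint speeds; "joint_torque": joint torques, N m; "tool_pos": TCP position; "ee_rot": TCP orientation; "ft_force": force on the tool from outside, world axes, zero at the start; "ft_torque": the same for the moment, N m; "grip_width": opening from 0.0 (shut) to 1.0 (fully open); "grip_force": force on a finger pad.
Only numpy, scipy, OpenCV 4.12 (cv2) and the standard library are available. Lean on these libraries where they do the work, as an engineer would, in place of code of your own. Each camera call takes 0.05 s, during which the arm holds its last target. There are 200 camera calls.

## Working session

There is one attempt and no reset: what is moved stays moved. The work goes in short steps, Python scripts to look and compute and a tool call to move; the robot and the scene stay as the last step left them, time stands still between calls to the robot, and variables do not carry over. Pictures are saved under pics/ and viewed, at most 10 in all, crops included, and the job is handed in when it is done.

Besides the shell and the picture viewer there is one more tool, called after ">>>" in YAML: its name, and indented under it one key for each argument. carry_out: Moves the arm, as the interface text tells. Its arguments: {"type":"object","properties":{"targets":{"type":"array"},"force":{"type":"number"}},"required":["targets"]}

```bash
mkdir -p pics
cat > h.py <<'E'
import numpy as np, cv2, json
from station import env
def snap(cam,fn):
    c=env.capture(cam); cv2.imwrite('pics/'+fn+'.png',c['frame'][:,:,::-1])
    np.savez('pics/'+fn+'.npz',K=c['intrinsics'],T=c['pose'],f=c['frame']); return c
def ray(fn,u,v):
    d=np.load('pics/'+fn+'.npz'); T=d['T']
    r=T[:3,:3]@np.linalg.solve(d['K'],[u,v,1.]); return T[:3,3],r
def onz(fn,u,v,z):
    o,r=ray(fn,u,v); return o+r*(z-o[2])/r[2]
def tri(*a):
    A=0;b=0
    for fn,u,v in a:
        o,r=ray(fn,u,v); r=r/np.linalg.norm(r); P=np.eye(3)-np.outer(r,r); A=A+P; b=b+P@o
    return np.linalg.solve(A,b)
E
python3 - <<'E'
from h import *
for c in('top','side','wrist'):
    d=snap(c,c+'0'); print(c,d['intrinsics'].round(1).tolist(),d['pose'].round(3).tolist())
print(env.read_state())
E
```

```text
top [[512.3, 0.0, 290.5], [0.0, 512.3, 203.9], [0.0, 0.0, 1.0]] [[0.02, -0.986, 0.165, 269.547], [-1.0, -0.018, 0.014, -33.286], [-0.011, -0.165, -0.986, 1587.306], [0.0, 0.0, 0.0, 1.0]]
side [[510.4, 0.0, 284.8], [0.0, 510.4, 212.0], [0.0, 0.0, 1.0]] [[-0.056, -0.645, 0.762, -768.107], [-0.998, 0.035, -0.044, 43.639], [0.001, -0.763, -0.646, 1205.456], [0.0, 0.0, 0.0, 1.0]]
wrist [[328.2, 0.0, 276.1], [0.0, 328.2, 211.6], [0.0, 0.0, 1.0]] [[0.363, -0.896, -0.255, 253.418], [-0.932, -0.349, -0.098, -463.773], [-0.001, 0.273, -0.962, 373.581], [0.0, 0.0, 0.0, 1.0]]
{'t': 0.15, 'joint_positions': array([-1.33828693e+00,  2.91154745e-01, -1.53890567e-01,  1.12669283e+00,
        8.33105055e-06,  1.43148469e+00]), 'qd': array([-0.00124805, -0.00216761,  0.00384154,  0.00066476,  0.00079399,
       -0.00188147]), 'joint_torque': array([ 1.40988664e-03, -5.37367702e+01,  3.31522322e+01,  1.14724803e-02,
       -2.39151959e-04,  1.50306528e-05]), 'tool_pos': array([ 190.68548738, -488.89950414,  303.48547013]), 'ee_rot': array([ 9.82768248e-01,  1.84841418e-01, -1.77749008e-05, -4.70592119e-04]), 'ft_force': array([-0.02512966,  0.57286869, -0.30818633]), 'ft_torque': array([-0.01761595, -0.03780189,  0.00388503]), 'grip_force': 0.0, 'grip_width': 0.9997190376533126}
```

View pics/top0.png

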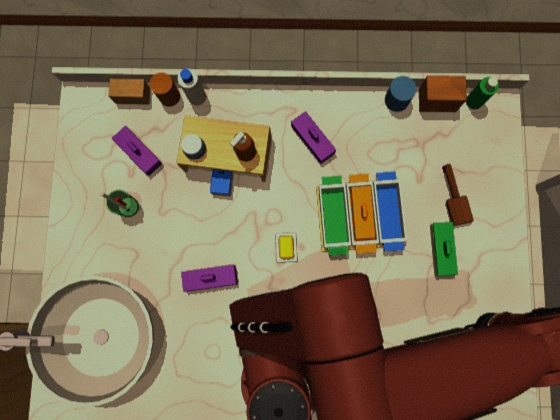

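View pics/side0.png

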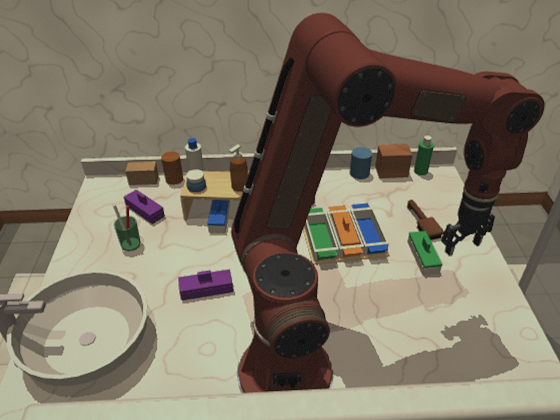

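The top view shows the blue box's front end at about (222,182) under the riser, and the blue bay on the right at (389,212). I'll enlarge those regions.

Run:
```python
from h import *
t=cv2.imread('pics/top0.png'); s=cv2.imread('pics/side0.png')
def cr(i,x,y,w,h,W=400,H=300): return cv2.resize(i[y:y+h,x:x+w],(W,H),interpolation=cv2.INTER_CUBIC)
# top riser: x170..290,y110..200 (3.333x); top bay: x310..430, y165..255 ; side riser 170..290,140..230; side bay 290..410,190..280
m=np.vstack([np.hstack([cr(t,170,115,120,90),cr(t,310,168,120,90)]),np.hstack([cr(s,170,150,120,90),cr(s,290,190,120,90)])])
cv2.imwrite('pics/m.png',m)
```

```text
(no output)
```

View pics/m.png

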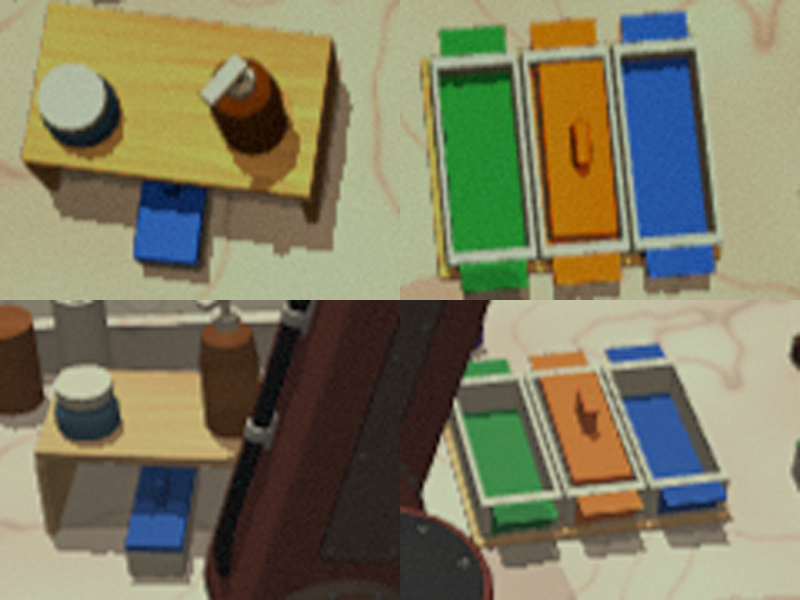

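Run:
```python
from h import *
np.set_printoptions(suppress=True,precision=1)
p=lambda n,L:[print(n,q) for q in L]
p('box tri',[tri(('top0',211.1,191.8),('side0',208.4,224.1)),tri(('top0',228.8,193.6),('side0',224.9,224.4))])
p('box z46',[onz('top0',211.1,191.8,46),onz('top0',228.8,193.6,46)])
T=[(374.8,183.6),(398.2,181.5),(405.4,239.4),(381.1,241.8)];S=[(352.7,211.6),(374.3,208.6),(388.4,244),(363.5,247)]
p('bay tri',[tri(('top0',*a),('side0',*b)) for a,b in zip(T,S)])
p('bay z50',[onz('top0',*a,50) for a in T])
p('riser',[onz('top0',*a,115) for a in [(177.5,163.9),(261.8,173.8),(184.4,116.5),(269.6,126.4)]])
p('soap',[onz('top0',286,247,20)]);
p('dispenser/jar/tumbler/purple/purple2',[onz('top0',*a) for a in [(244,150,200),(194,146,170),(122,204,60),(209,278,46),(313,137,46),(137,150,46)]])
```

```text
box tri [562.4 233.4  35.9]
box tri [557.7 177.4  36.1]
box z46 [560.6 233.5  46. ]
box z46 [556.  178.9  46. ]
bay tri [ 596.3 -272.    39.9]
bay tri [ 602.8 -346.4   44.5]
bay tri [ 425.9 -363.3   39.7]
bay tri [ 418.  -284.8   38.3]
bay z50 [ 594.5 -267.3   50. ]
bay z50 [ 602.4 -338.8   50. ]
bay z50 [ 425.2 -357.8   50. ]
bay z50 [ 416.6 -285.    50. ]
riser [629.8 325.  115. ]
riser [604.2  74.5 115. ]
riser [776.5 312.6 115. ]
riser [749.8  55.4 115. ]
soap [397.9   0.6  20. ]
dispenser/jar/tumbler/purple/purple2 [652.2 120.1 200. ]
dispenser/jar/tumbler/purple/purple2 [669.8 267.3 170. ]
dispenser/jar/tumbler/purple/purple2 [515.4 500.1  60. ]
dispenser/jar/tumbler/purple/purple2 [298.9 227.7  46. ]
dispenser/jar/tumbler/purple/purple2 [740.2 -76.7  46. ]
dispenser/jar/tumbler/purple/purple2 [688.9 470.9  46. ]
```

```bash
cat >> h.py <<'E'
from scipy.spatial.transform import Rotation as R
np.set_printoptions(suppress=True,precision=3)
def rot(yaw,tilt=0):
    # tool down, tool x along yaw; tilt>0 leans the body toward tool +x
    return R.from_euler('z',yaw)*R.from_euler('x',np.pi)*R.from_euler('y',tilt)
def plan(*W,cur=None):
    s=env.read_state(); p,q=cur or (s['tool_pos'],R.from_quat(s['ee_rot']))
    for pos,r in W:
        pos=np.array(pos,float)
        print('shift',(q.inv().apply(pos-p)/250).round(4),'turn',((q.inv()*r).as_rotvec()/(np.pi/4)).round(4))
        p,q=pos,r
E
python3 - <<'E'
from h import *
print(rot(.372).as_quat(), rot(0,.3).apply([0,0,1]))
plan(([330,-300,304],rot(1.05)),([440,-70,304],rot(1.75)),([460,130,280],rot(2.4)),([450,190,240],rot(3.04)))
E
```

```text
[0.983 0.185 0.    0.   ] [ 0.296 -0.    -0.955]
shift [ 0.794 -0.501 -0.002] turn [-0.001 -0.001 -0.864]
shift [ 1.017 -0.076 -0.   ] turn [ 0.     0.    -0.891]
shift [0.773 0.221 0.096] turn [ 0.     0.    -0.828]
shift [0.192 0.15  0.16 ] turn [-0.     0.    -0.815]
```

>>> carry_out:
  targets:
    - [[0.794, -0.5, 0, 0, 0, -0.864, 1], [0.794, -0.5, 0, 0, 0, -0.864, 1], [0.794, -0.5, 0, 0, 0, -0.864, 1], [0.794, -0.5, 0, 0, 0, -0.864, 1], [0.794, -0.5, 0, 0, 0, -0.864, 1], [0.794, -0.5, 0, 0, 0, -0.864, 1], [0.794, -0.5, 0, 0, 0, -0.864, 1], [0.794, -0.5, 0, 0, 0, -0.864, 1]]

```text
t: 0.82
tool_pos: [330.9, -299.5, 303.9]
ee_rot: [0.865, 0.503, -0.0, 0.0]
ft_force: [-1.1, -0.2, 0.2]
grip_width: 1.0
grip_force: 0.0
```

>>> carry_out:
  targets:
    - [[1.0, -0.076, 0, 0, 0, -0.89, 1], [1.0, -0.076, 0, 0, 0, -0.89, 1], [1.0, -0.076, 0, 0, 0, -0.89, 1], [1.0, -0.076, 0, 0, 0, -0.89, 1], [1.0, -0.076, 0, 0, 0, -0.89, 1], [1.0, -0.076, 0, 0, 0, -0.89, 1], [1.0, -0.076, 0, 0, 0, -0.89, 1], [1.0, -0.076, 0, 0, 0, -0.89, 1]]

```text
t: 1.48
tool_pos: [438.7, -73.3, 303.7]
ee_rot: [0.64, 0.768, -0.0, -0.0]
ft_force: [0.4, -0.7, 0.5]
grip_width: 1.0
grip_force: 0.0
```

>>> carry_out:
  targets:
    - [[0.77, 0.22, 0.1, 0, 0, -0.83, 1], [0.77, 0.22, 0.1, 0, 0, -0.83, 1], [0.77, 0.22, 0.1, 0, 0, -0.83, 1], [0.77, 0.22, 0.1, 0, 0, -0.83, 1], [0.77, 0.22, 0.1, 0, 0, -0.83, 1], [0.77, 0.22, 0.1, 0, 0, -0.83, 1], [0.77, 0.22, 0.1, 0, 0, -0.83, 1], [0.77, 0.22, 0.1, 0, 0, -0.83, 1]]

```text
t: 2.15
tool_pos: [458.3, 123.4, 278.7]
ee_rot: [0.364, 0.932, -0.0, -0.0]
ft_force: [0.4, -0.9, -0.5]
grip_width: 0.999
grip_force: 0.0
```

>>> carry_out:
  targets:
    - [[0.19, 0.15, 0.16, 0, 0, -0.815, 1], [0.19, 0.15, 0.16, 0, 0, -0.815, 1], [0.19, 0.15, 0.16, 0, 0, -0.815, 1], [0.19, 0.15, 0.16, 0, 0, -0.815, 1], [0.19, 0.15, 0.16, 0, 0, -0.815, 1], [0.19, 0.15, 0.16, 0, 0, -0.815, 1], [0.19, 0.15, 0.16, 0, 0, -0.815, 1], [0.19, 0.15, 0.16, 0, 0, -0.815, 1]]

```text
t: 2.82
tool_pos: [448.7, 183.5, 239.1]
ee_rot: [0.054, 0.999, -0.0, 0.0]
ft_force: [-0.0, -0.4, -1.0]
grip_width: 0.998
grip_force: 0.0
```

Run:
```python
from h import *
snap('wrist','w1')
s=env.read_state();print(s['tool_pos'],R.from_quat(s['ee_rot']).as_matrix(),s['joint_positions'],s['t'])
plan(([475,205,150],rot(3.04)))
```

```text
[448.612 183.773 239.079] [[-0.994  0.106  0.   ]
 [ 0.106  0.994 -0.   ]
 [-0.     0.    -1.   ]] [ 0.238  0.264 -0.37   0.937 -0.     0.344] 2.8667
shift [-0.096  0.096  0.356] turn [ 0.     0.    -0.005]
```

View pics/w1.png

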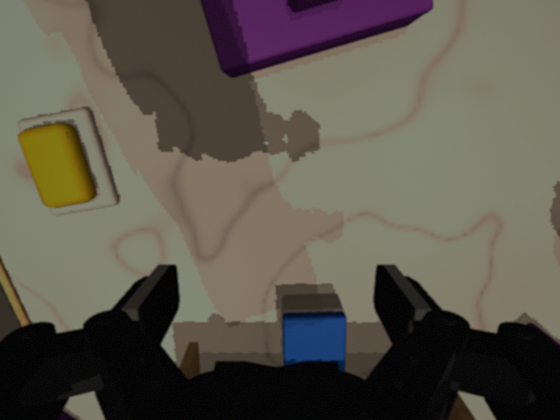

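The wrist view shows the box's front face. Lid-edge corners are at (283,314) and (346,315), and the box is nearly aligned between the fingers.

Run:
```python
from h import *
print(tri(('top0',211.1,191.8),('w1',346,315)),tri(('top0',228.8,193.6),('w1',283,314)))
print(tri(('top0',211.1,191.8),('w1',346,315),('side0',208.4,224.1)),tri(('top0',228.8,193.6),('w1',283,314),('side0',224.9,224.4)))
for z,a,b in((46,(283,314),(346,315)),(0,(277,286),(339,287))):
    print(z,onz('w1',*a,z),onz('w1',*b,z))
f=np.load('pics/w1.npz')['f'].astype(int)
m=(f[...,2]>f[...,0]+50)&(f[...,2]>f[...,1]+40)
for v in range(308,366,6):
    u=np.where(m[v,250:380])[0]+250
    if len(u): print(v,u.min(),u.max(),onz('w1',u.min()-.5,v,46)[:2],onz('w1',u.max()+.5,v,46)[:2])
c=np.where(m[:,315])[0]; print(c.min())
```

```text
[562.143 236.026  38.162] [557.554 179.242  34.972]
[562.57  234.691  36.441] [557.56  177.697  35.445]
46 [549.758 178.634  46.   ] [556.958 235.864  46.   ]
0 [545.835 173.633   0.   ] [553.935 238.083   0.   ]
320 284 345 [556.068 178.452] [562.16  235.147]
326 284 345 [562.401 177.809] [568.527 234.83 ]
332 284 344 [568.808 177.158] [574.869 233.584]
338 284 344 [575.289 176.499] [581.385 233.254]
344 284 344 [581.846 175.833] [587.976 232.92 ]
350 284 344 [588.48  175.159] [594.646 232.582]
356 284 344 [595.193 174.477] [601.394 232.24 ]
318
```

Run:
```python
from h import *
r=rot(3.04,-.3); print(r.apply([0,0,1]))
plan(([550,207.5,145],r),([557,207,76],r))
```

```text
[ 0.294 -0.03  -0.955]
shift [-0.393  0.137  0.376] turn [-0.001 -0.382 -0.005]
shift [0.055 0.001 0.272] turn [0. 0. 0.]
```

>>> carry_out:
  targets:
    - [[-0.393, 0.137, 0.376, 0, -0.382, -0.005, 1], [-0.393, 0.137, 0.376, 0, -0.382, -0.005, 1], [-0.393, 0.137, 0.376, 0, -0.382, -0.005, 1], [-0.393, 0.137, 0.376, 0, -0.382, -0.005, 1], [-0.393, 0.137, 0.376, 0, -0.382, -0.005, 1], [-0.393, 0.137, 0.376, 0, -0.382, -0.005, 1], [-0.393, 0.137, 0.376, 0, -0.382, -0.005, 1], [-0.393, 0.137, 0.376, 0, -0.382, -0.005, 1]]

```text
t: 3.53
tool_pos: [549.5, 208.8, 146.1]
ee_rot: [0.048, 0.988, -0.007, 0.15]
ft_force: [0.3, 0.7, 0.1]
grip_width: 1.002
grip_force: 0.0
```

>>> carry_out:
  targets:
    - [[0.009, 0, 0.045, 0, 0, 0, 1], [0.018, 0, 0.09, 0, 0, 0, 1], [0.027, 0, 0.135, 0, 0, 0, 1], [0.036, 0, 0.18, 0, 0, 0, 1], [0.045, 0, 0.225, 0, 0, 0, 1], [0.055, 0, 0.272, 0, 0, 0, 1], [0.055, 0, 0.272, 0, 0, 0, 1], [0.055, 0, 0.272, 0, 0, 0, 1]]

```text
t: 4.2
tool_pos: [556.2, 208.1, 76.5]
ee_rot: [0.048, 0.988, -0.007, 0.149]
ft_force: [-0.4, 0.5, -0.4]
grip_width: 1.003
grip_force: 0.0
```

Run:
```python
from h import *
c=snap('wrist','w2'); s=env.read_state();print(s['tool_pos'],s['ft_force'],s['ee_rot'])
r=rot(3.04,-.3)
plan(([557,207,76],r))
t=snap('top','t2')
cv2.imwrite('pics/m2.png',np.hstack([cv2.resize(c['frame'][200:,150:430],(400,314)),cv2.resize(t['frame'][110:210,160:290],(390,314))])[:,:,::-1])
```

```text
[556.594 208.264  76.972] [-0.193  0.673  0.845] [ 0.048  0.988 -0.007  0.15 ]
shift [-0.001 -0.005  0.004] turn [0.002 0.001 0.006]
```

View pics/m2.png

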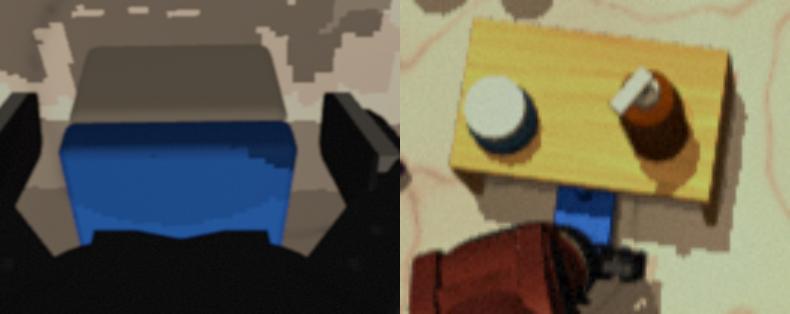

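The crop shows the fingers straddling the box's front end with a gap on both sides, and the body clear of the board. Closing now.

>>> carry_out:
  targets:
    - [[0, 0, 0, 0, 0, 0, -1], [0, 0, 0, 0, 0, 0, -1], [0, 0, 0, 0, 0, 0, -1], [0, 0, 0, 0, 0, 0, -1], [0, 0, 0, 0, 0, 0, -1], [0, 0, 0, 0, 0, 0, -1], [0, 0, 0, 0, 0, 0, -1], [0, 0, 0, 0, 0, 0, -1]]
  force: 35

```text
t: 4.97
tool_pos: [556.7, 208.4, 76.9]
ee_rot: [0.048, 0.988, -0.007, 0.15]
ft_force: [-2.7, -1.0, 7.6]
grip_width: 0.694
grip_force: 37.1
```

Run:
```python
from h import *
s=env.read_state();print(s['tool_pos'],s['ft_force'],s['grip_force'],s['grip_width'])
r=rot(3.04,-.3)
d=np.array([-.995,.1,0])*118
plan((s['tool_pos']+d,R.from_quat(s['ee_rot'])))
```

```text
[556.742 208.367  76.908] [-2.702 -1.02   7.641] 37.05009028315544 0.6942099904511644
shift [ 0.451  0.002 -0.14 ] turn [0. 0. 0.]
```

Gripped at about 59 mm. Pulling straight out 118 mm in two stages.

>>> carry_out:
  targets:
    - [[0.028, 0, -0.009, 0, 0, 0, -1], [0.056, 0, -0.018, 0, 0, 0, -1], [0.084, 0, -0.026, 0, 0, 0, -1], [0.113, 0, -0.035, 0, 0, 0, -1], [0.141, 0, -0.044, 0, 0, 0, -1], [0.169, 0, -0.053, 0, 0, 0, -1], [0.197, 0, -0.061, 0, 0, 0, -1], [0.225, 0.001, -0.07, 0, 0, 0, -1]]

```text
t: 5.63
tool_pos: [498.1, 214.5, 76.8]
ee_rot: [0.048, 0.987, -0.007, 0.151]
ft_force: [5.6, 0.3, 7.5]
grip_width: 0.697
grip_force: 39.5
```

>>> carry_out:
  targets:
    - [[0.032, 0, -0.01, 0, 0, 0, -1], [0.064, 0, -0.02, 0, 0, 0, -1], [0.096, 0, -0.03, 0, 0, 0, -1], [0.129, 0, -0.04, 0, 0, 0, -1], [0.161, 0, -0.05, 0, 0, 0, -1], [0.193, 0, -0.06, 0, 0, 0, -1], [0.226, 0.001, -0.07, 0, 0, 0, -1], [0.226, 0.001, -0.07, 0, 0, 0, -1]]

```text
t: 6.3
tool_pos: [438.1, 220.5, 76.8]
ee_rot: [0.047, 0.988, -0.007, 0.15]
ft_force: [-3.5, 0.3, 20.9]
grip_width: 0.697
grip_force: 41.1
```

>>> carry_out:
  targets:
    - [[0, 0, 0, 0, 0, 0, 1], [0, 0, 0, 0, 0, 0, 1], [0, 0, 0, 0, 0, 0, 1], [0, 0, 0, 0, 0, 0, 1], [0, 0, 0, 0, 0, 0, 1], [0, 0, 0, 0, 0, 0, 1], [0, 0, 0, 0, 0, 0, 1], [0, 0, 0, 0, 0, 0, 1]]

```text
t: 6.97
tool_pos: [438.9, 220.1, 75.9]
ee_rot: [0.048, 0.988, -0.008, 0.149]
ft_force: [0.7, -0.8, -0.3]
grip_width: 1.0
grip_force: 0.0
```

Run:
```python
from h import *
s=env.read_state();print(s['tool_pos'],s['ft_force'],s['grip_force'],s['grip_width'])
plan(([425,222,175],rot(3.04,-.3)),([425,220,200],rot(3.04)))
```

```text
[438.855 220.071  75.898] [ 0.701 -0.807 -0.251] 0.0 1.000097958912187
shift [-0.064  0.002 -0.395] turn [ 0.001 -0.     0.006]
shift [-0.03  -0.008 -0.095] turn [0.    0.382 0.   ]
```

>>> carry_out:
  targets:
    - [[-0.016, 0, -0.1, 0, 0, 0, 1], [-0.032, 0, -0.2, 0, 0, 0, 1], [-0.048, 0, -0.3, 0, 0, 0, 1], [-0.064, 0, -0.395, 0, 0, 0, 1], [-0.064, 0, -0.395, 0, 0, 0, 1], [-0.064, 0, -0.395, 0, 0, 0, 1], [-0.064, 0, -0.395, 0, 0, 0, 1], [-0.064, 0, -0.395, 0, 0, 0, 1]]

```text
t: 7.63
tool_pos: [424.5, 221.2, 174.0]
ee_rot: [0.048, 0.988, -0.008, 0.148]
ft_force: [-0.1, -0.4, 0.2]
grip_width: 1.001
grip_force: 0.0
```

Run:
```python
from h import *
t=snap('top','t3'); w=snap('wrist','w3'); s=snap('side','s3')
a=cv2.resize(t['frame'][150:240,180:270],(400,400),interpolation=cv2.INTER_CUBIC)
b=cv2.resize(s['frame'][190:290,180:280],(400,400),interpolation=cv2.INTER_CUBIC)
cv2.imwrite('pics/m3.png',np.hstack([a,b])[:,:,::-1])
```

```text
(no output)
```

View pics/w3.png

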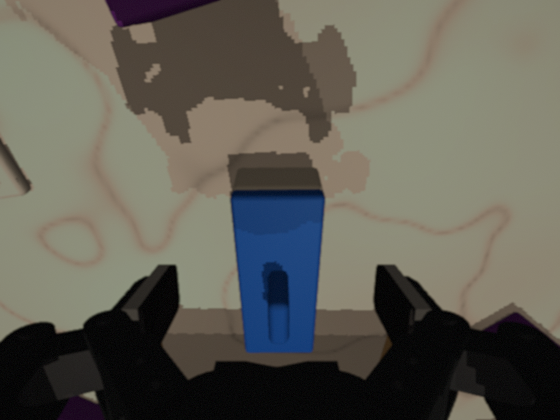

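View pics/m3.png

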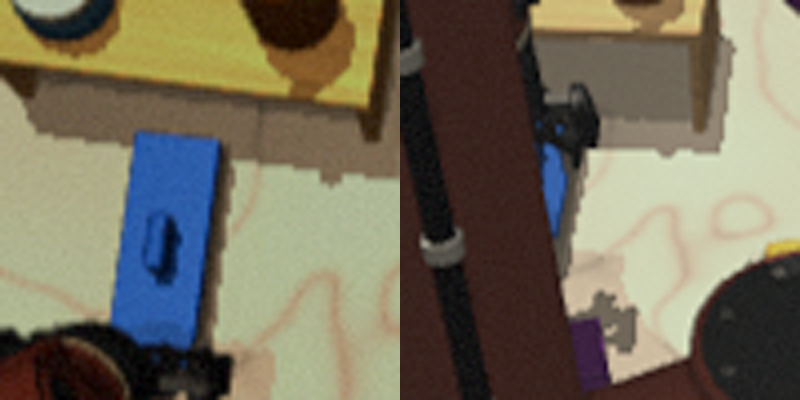

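The box is out on the counter. In the wrist view its lid corners are at (231,196), (323,195), (246,352) and (314,352), and the fin is around (280,305). The top view shows it clear of the board.

Run:
```python
from h import *
W=[(231,196),(323,195),(246,352),(314,352)]
P=[onz('w3',*a,44) for a in W]; [print(p) for p in P]
print('centre',np.mean(P,0))
a=tri(('w3',314,352),('t3',210.8,179.7));b=tri(('w3',246,352),('t3',229.7,181.5));print('far tri',a,b)
d=(P[2]+P[3]-P[0]-P[1])/2;print(np.linalg.norm(d),np.arctan2(d[1],d[0]))
c=np.mean(P,0)
for z in (46,80):
  for e in(-20,20):
    dd=np.load('pics/w3.npz'); u=d/np.linalg.norm(d); q=np.r_[(c+u*e)[:2],z]; x=dd['K']@(dd['T'][:3,:3].T@(q-dd['T'][:3,3])); print('fin pix pred',z,e,x[:2]/x[2])
g=np.r_[c[:2],0]
r=rot(3.04)
plan((g+[0,0,200],r),(g+[0,0,120],r))
```

```text
[435.936 191.404  44.   ]
[440.678 248.374  44.   ]
[595.117 177.332  44.   ]
[600.754 237.332  44.   ]
centre [518.121 213.61   44.   ]
far tri [598.758 236.798  45.207] [594.122 177.678  44.74 ]
160.12115151071916 -0.07850137744886528
fin pix pred 46 -20 [278.356 269.606]
fin pix pred 46 20 [279.1   307.653]
fin pix pred 80 -20 [278.559 307.006]
fin pix pred 80 20 [279.376 346.254]
shift [-0.389  0.005  0.011] turn [-0.001  0.38   0.007]
shift [ 0.   -0.    0.32] turn [0. 0. 0.]
```

>>> carry_out:
  targets:
    - [[-0.389, 0.005, 0.01, 0, 0.38, -0.012, 1], [-0.389, 0.005, 0.01, 0, 0.38, -0.012, 1], [-0.389, 0.005, 0.01, 0, 0.38, -0.012, 1], [-0.389, 0.005, 0.01, 0, 0.38, -0.012, 1], [-0.389, 0.005, 0.01, 0, 0.38, -0.012, 1], [-0.389, 0.005, 0.01, 0, 0.38, -0.012, 1], [-0.389, 0.005, 0.01, 0, 0.38, -0.012, 1], [-0.389, 0.005, 0.01, 0, 0.38, -0.012, 1]]

```text
t: 8.45
tool_pos: [516.6, 213.8, 201.0]
ee_rot: [0.043, 0.999, -0.001, 0.0]
ft_force: [-0.9, 0.4, -0.1]
grip_width: 1.003
grip_force: 0.0
```

Run:
```python
from h import *
s=env.read_state();print(s['tool_pos'])
plan(([518,213.5,122],rot(3.055)))
```

```text
[516.625 213.833 201.005]
shift [-0.005 -0.     0.316] turn [-0.003  0.001  0.   ]
```

>>> carry_out:
  targets:
    - [[-0.001, 0, 0.06, 0, 0, 0, 0.6], [-0.002, 0, 0.12, 0, 0, 0, 0.6], [-0.003, 0, 0.18, 0, 0, 0, 0.6], [-0.004, 0, 0.23, 0, 0, 0, 0.6], [-0.005, 0, 0.28, 0, 0, 0, 0.6], [-0.005, 0, 0.316, 0, 0, 0, 0.6], [-0.005, 0, 0.316, 0, 0, 0, 0.6], [-0.005, 0, 0.316, 0, 0, 0, 0.6]]

```text
t: 9.12
tool_pos: [519.0, 213.6, 122.5]
ee_rot: [0.043, 0.999, -0.001, 0.0]
ft_force: [-0.7, 0.4, 1.1]
grip_width: 0.798
grip_force: 0.0
```

>>> carry_out:
  targets:
    - [[0, 0, 0, 0, 0, 0, -1], [0, 0, 0, 0, 0, 0, -1], [0, 0, 0, 0, 0, 0, -1], [0, 0, 0, 0, 0, 0, -1], [0, 0, 0, 0, 0, 0, -1], [0, 0, 0, 0, 0, 0, -1], [0, 0, 0, 0, 0, 0, -1], [0, 0, 0, 0, 0, 0, -1]]
  force: 50

```text
t: 9.78
tool_pos: [520.0, 213.4, 122.9]
ee_rot: [0.044, 0.999, -0.001, 0.001]
ft_force: [-1.8, -1.1, 5.5]
grip_width: 0.153
grip_force: 49.5
```

Run:
```python
from h import *
s=env.read_state();print(s['tool_pos'],s['ft_force'],s['grip_force'],s['grip_width'])
plan((s['tool_pos']+[-30,0,130],R.from_quat(s['ee_rot'])))
```

```text
[519.965 213.437 122.876] [-1.774 -1.088  5.539] 49.50991630554199 0.1527783840683486
shift [ 0.118 -0.011 -0.52 ] turn [0. 0. 0.]
```

>>> carry_out:
  targets:
    - [[0, 0, -0.06, 0, 0, 0, -1], [0.01, 0, -0.14, 0, 0, 0, -1], [0.03, 0, -0.22, 0, 0, 0, -1], [0.05, 0, -0.3, 0, 0, 0, -1], [0.07, -0.005, -0.37, 0, 0, 0, -1], [0.09, -0.008, -0.44, 0, 0, 0, -1], [0.118, -0.01, -0.52, 0, 0, 0, -1], [0.118, -0.01, -0.52, 0, 0, 0, -1]]

```text
t: 10.45
tool_pos: [490.2, 214.2, 255.4]
ee_rot: [0.043, 0.999, -0.0, 0.002]
ft_force: [0.8, 0.3, -2.1]
grip_width: 0.161
grip_force: 49.3
```

Run:
```python
from h import *
s=env.read_state();print(s['tool_pos'],s['ft_force'],s['grip_force'],s['grip_width'])
plan(([500,10,260],rot(3.14)),([560,-170,260],rot(3.24)))
```

```text
[490.217 214.25  255.353] [ 0.849  0.297 -2.075] 49.30530846118927 0.16066791000568256
shift [-0.11  -0.81  -0.018] turn [-0.001  0.006 -0.108]
shift [-0.241 -0.72  -0.   ] turn [ 0.     0.    -0.127]
```

>>> carry_out:
  targets:
    - [[-0.01, -0.08, -0.003, 0, 0, -0.015, -1], [-0.03, -0.2, -0.005, 0, 0, -0.03, -1], [-0.05, -0.33, -0.01, 0, 0, -0.045, -1], [-0.06, -0.46, -0.01, 0, 0, -0.06, -1], [-0.08, -0.58, -0.015, 0, 0, -0.075, -1], [-0.09, -0.69, -0.018, 0, 0, -0.09, -1], [-0.1, -0.77, -0.018, 0, 0, -0.1, -1], [-0.11, -0.81, -0.018, 0, 0, -0.108, -1]]

```text
t: 11.12
tool_pos: [499.5, 7.3, 256.1]
ee_rot: [0.002, 1.0, -0.001, 0.0]
ft_force: [0.4, 0.3, -3.0]
grip_width: 0.154
grip_force: 49.6
```

>>> carry_out:
  targets:
    - [[-0.03, -0.08, 0, 0, 0, -0.015, -1], [-0.06, -0.18, 0, 0, 0, -0.03, -1], [-0.1, -0.3, 0, 0, 0, -0.05, -1], [-0.14, -0.42, 0, 0, 0, -0.07, -1], [-0.18, -0.54, 0, 0, 0, -0.09, -1], [-0.22, -0.66, 0, 0, 0, -0.11, -1], [-0.241, -0.72, 0, 0, 0, -0.127, -1], [-0.241, -0.72, 0, 0, 0, -0.127, -1]]

```text
t: 11.78
tool_pos: [560.3, -173.9, 256.0]
ee_rot: [-0.047, 0.999, -0.001, 0.0]
ft_force: [-0.0, 0.2, -2.5]
grip_width: 0.158
grip_force: 49.7
```

Run:
```python
from h import *
snap('top','t4');snap('wrist','w4');s=env.read_state();print(s['tool_pos'],s['ft_force'],s['grip_force'],s['grip_width'])
```

```text
[ 559.201 -170.75   256.219] [ 0.113  0.062 -2.283] 49.67129051685333 0.1565068865720139
```

View pics/w4.png

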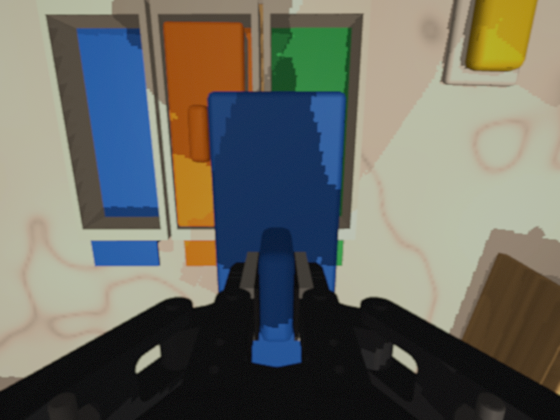

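The wrist view shows the held box aligned. The blue bay's inner rim corners are roughly (49,16), (141,16), (83,229) and (161,229), and I'll check them against the 170 x 70 size.

Run:
```python
from h import *
C=[(49,16),(141,16),(83,229),(161,229)]
for z in(45,50):
    P=np.array([onz('w4',*a,z) for a in C]); print(z,P[:,:2].round(1).tolist(),'c',P.mean(0)[:2],'W',np.linalg.norm(P[0]-P[1]),np.linalg.norm(P[2]-P[3]),'L',np.linalg.norm(P[0]-P[2]),np.linalg.norm(P[1]-P[3]))
    d=P[2]+P[3]-P[0]-P[1]; print('yaw',np.arctan2(d[1],d[0]))
f=cv2.imread('pics/w4.png'); cv2.imwrite('pics/m4.png',cv2.resize(f[0:260,20:200],(554,800))[:800] if 0 else np.hstack([cv2.resize(f[0:50,25:175],(780,260),interpolation=cv2.INTER_CUBIC)]) if 0 else np.vstack([cv2.resize(f[y:y+56,30:180],(780,291),interpolation=cv2.INTER_CUBIC) for y in(0,190)]))
```

```text
45 [[430.3, -358.6], [423.7, -288.7], [601.2, -343.9], [594.4, -273.6]] c [ 512.413 -316.222] W 70.24082587909277 70.65441159844215 L 171.4582612366718 171.3703750240985
yaw 0.0871379875126129
50 [[431.4, -355.4], [424.9, -286.8], [599.2, -341.0], [592.6, -271.9]] c [ 511.997 -313.773] W 68.99191961066627 69.3981516323482 L 168.40967382967608 168.3233502644721
yaw 0.08713798751261301
```

View pics/m4.png

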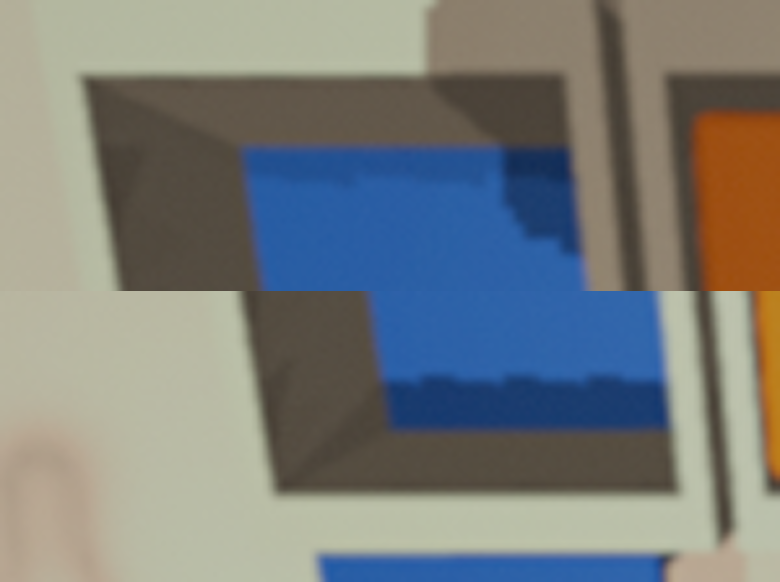

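Run:
```python
from h import *
C=[(45.8,14.4),(138.7,14.4),(83.1,228.7),(160.4,228.7)]
for z in(46,50):
    P=np.array([onz('w4',*a,z) for a in C]); print(z,P[:,:2].round(1).tolist(),'c',P.mean(0)[:2],'W',np.linalg.norm(P[0]-P[1]),np.linalg.norm(P[2]-P[3]),'L',np.linalg.norm(P[0]-P[2]),np.linalg.norm(P[1]-P[3]))
    d=P[2]+P[3]-P[0]-P[1]; print('yaw',np.arctan2(d[1],d[0]))
print('floor L',onz('w4',76.2,28.3,10),onz('w4',105,216.8,10))
s=env.read_state();q=R.from_quat(s['ee_rot'])
for a in((209,93.5),(346,93.5)):
    p=onz('w4',*a,179); print('box near',p,'in tool',q.inv().apply(p-s['tool_pos']))
print('tool',s['tool_pos'],q.as_matrix()[:,0],q.as_matrix()[:,2])
plan(([512,-313.5,256],rot(np.pi+.087)))
```

```text
46 [[429.7, -360.3], [423.0, -290.0], [600.5, -343.2], [593.8, -273.8]] c [ 511.75 -316.85] W 70.59433830832411 69.7532082524483 L 171.64004123055258 171.55323611955876
yaw 0.09730481657023252
50 [[430.5, -357.7], [424.0, -288.5], [598.9, -340.9], [592.3, -272.4]] c [ 511.426 -314.875] W 69.58660125167007 68.75747836162486 L 169.1898726462362 169.10430668173987
yaw 0.09730481657023249
floor L [ 430.411 -358.48    10.   ] [ 599.908 -341.6     10.   ]
box near [ 481.467 -208.013  179.   ] in tool [ 80.905 -29.562  77.293]
box near [ 475.989 -150.31   179.   ] in tool [80.823 28.401 77.239]
tool [ 559.201 -170.75   256.219] [-0.995 -0.096  0.001] [-0.    -0.001 -1.   ]
shift [ 0.243 -0.55   0.002] turn [-0.001 -0.001  0.012]
```

>>> carry_out:
  targets:
    - [[0.03, -0.07, 0, 0, 0, 0, -1], [0.07, -0.16, 0, 0, 0, 0, -1], [0.11, -0.26, 0, 0, 0, 0, -1], [0.16, -0.36, 0, 0, 0, 0, -1], [0.2, -0.45, 0, 0, 0, 0, -1], [0.23, -0.52, 0, 0, 0, 0, -1], [0.242, -0.555, 0, 0, 0, 0, -1], [0.242, -0.555, 0, 0, 0, 0, -1]]

```text
t: 12.55
tool_pos: [512.4, -315.0, 257.5]
ee_rot: [-0.048, 0.999, -0.001, 0.0]
ft_force: [0.1, 0.6, -3.3]
grip_width: 0.159
grip_force: 49.8
```

Run:
```python
from h import *
s=env.read_state();print(s['tool_pos'],s['ft_force'],R.from_quat(s['ee_rot']).as_matrix()[:,0])
plan(([512.4,-314.5,188],rot(np.pi+.097)))
```

```text
[ 512.397 -314.984  257.495] [ 0.102  0.624 -3.276] [-0.995 -0.096 -0.001]
shift [-0.     0.003  0.278] turn [-0.003  0.001 -0.001]
```

>>> carry_out:
  targets:
    - [[0, 0, 0.04, 0, 0, 0, -1], [0, 0, 0.09, 0, 0, 0, -1], [0, 0.001, 0.14, 0, 0, 0, -1], [0, 0.002, 0.19, 0, 0, 0, -1], [0, 0.002, 0.23, 0, 0, 0, -1], [0, 0.002, 0.26, 0, 0, 0, -1], [0, 0.002, 0.278, 0, 0, 0, -1], [0, 0.002, 0.278, 0, 0, 0, -1]]

```text
t: 13.22
tool_pos: [512.8, -313.2, 187.4]
ee_rot: [-0.049, 0.999, -0.001, 0.0]
ft_force: [-0.4, 0.2, -3.6]
grip_width: 0.156
grip_force: 49.7
```

Run:
```python
from h import *
w=snap('wrist','w5');t=snap('top','t5');s=env.read_state();print(s['tool_pos'],s['ft_force'])
a=cv2.resize(w['frame'][0:300,80:480],(400,300)); b=cv2.resize(t['frame'][165:255,310:430],(400,300),interpolation=cv2.INTER_CUBIC)
c=cv2.resize(w['frame'][40:140,180:380],(800,300)) if 0 else None
cv2.imwrite('pics/m5.png',np.hstack([cv2.resize(w['frame'][0:330,130:430],(545,600)),cv2.resize(b,(255,600))[:,:]])[:,:,::-1])
```

```text
[ 513.161 -313.907  188.77 ] [ 0.751 -0.594 -2.086]
```

View pics/m5.png

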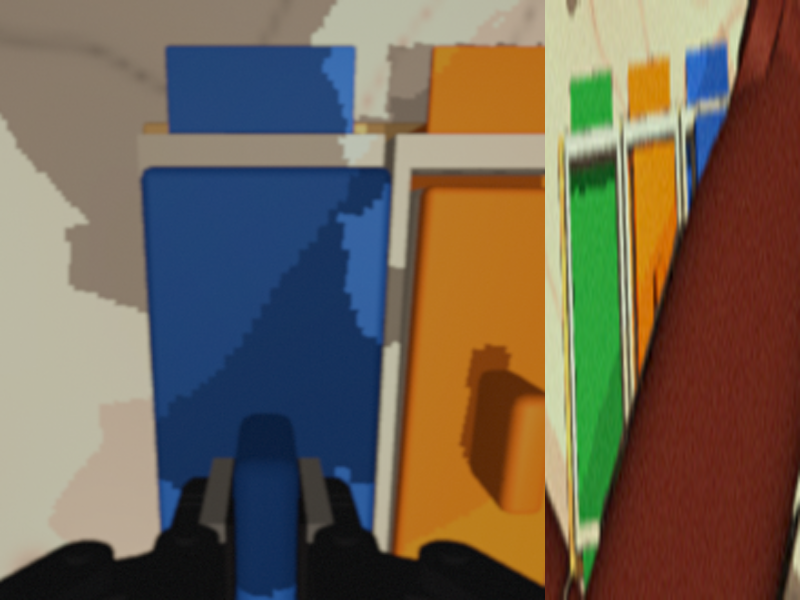

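The rim's near-end outer corners show at crop (138,135) and (388,135), and the held box's lid at (142,170) and (391,170), so they're roughly centred. Checking that numerically.

Run:
```python
from h import *
s=env.read_state();q=R.from_quat(s['ee_rot'])
k=1.817
for n,z,L in(('rim outer',50,[(138,135),(388,135)]),('lid',111,[(142,169),(391,169)])):
    for a in L:
        p=onz('w5',130+a[0]/k,a[1]/k,z); print(n,p,q.inv().apply(p-s['tool_pos']))
print(s['tool_pos'])
```

```text
rim outer [ 421.202 -363.685   50.   ] [ 96.575 -40.237 138.729]
rim outer [ 413.318 -283.19    50.   ] [ 96.57   40.643 138.535]
lid [ 434.596 -349.603  111.   ] [ 81.784 -27.675  77.72 ]
lid [ 428.965 -292.159  111.   ] [81.784 30.044 77.581]
[ 513.161 -313.907  188.77 ]
```

Aligned to within about 1 mm, so I'm lowering it.

>>> carry_out:
  targets:
    - [[0, -0.002, 0.022, 0, 0, 0, -1], [0, -0.002, 0.044, 0, 0, 0, -1], [0, -0.002, 0.066, 0, 0, 0, -1], [0, -0.002, 0.088, 0, 0, 0, -1], [0, -0.002, 0.11, 0, 0, 0, -1], [0, -0.002, 0.132, 0, 0, 0, -1], [0, -0.002, 0.154, 0, 0, 0, -1], [0, -0.002, 0.176, 0, 0, 0, -1]]

```text
t: 13.98
tool_pos: [513.0, -314.6, 143.9]
ee_rot: [-0.049, 0.999, -0.001, 0.001]
ft_force: [-0.4, 0.4, -2.2]
grip_width: 0.159
grip_force: 49.9
```

>>> carry_out:
  targets:
    - [[0, 0, 0.004, 0, 0, 0, -1], [0, 0, 0.01, 0, 0, 0, -1], [0, 0, 0.016, 0, 0, 0, -1], [0, 0, 0.022, 0, 0, 0, -1], [0, 0, 0.028, 0, 0, 0, -1], [0, 0, 0.032, 0, 0, 0, -1], [0, 0, 0.036, 0, 0, 0, -1], [0, 0, 0.036, 0, 0, 0, -1]]

```text
t: 14.65
tool_pos: [513.0, -314.6, 135.4]
ee_rot: [-0.049, 0.999, -0.001, 0.001]
ft_force: [0.4, 0.0, -3.3]
grip_width: 0.15
grip_force: 49.7
```

Still hanging freely (-3 N), with about 2 mm to go.

>>> carry_out:
  targets:
    - [[0, 0, 0.002, 0, 0, 0, -1], [0, 0, 0.004, 0, 0, 0, -1], [0, 0, 0.006, 0, 0, 0, -1], [0, 0, 0.008, 0, 0, 0, -1], [0, 0, 0.01, 0, 0, 0, -1], [0, 0, 0.012, 0, 0, 0, -1], [0, 0, 0.012, 0, 0, 0, -1], [0, 0, 0.012, 0, 0, 0, -1]]

```text
t: 15.32
tool_pos: [513.0, -314.7, 132.9]
ee_rot: [-0.049, 0.999, -0.001, 0.001]
ft_force: [-2.5, 0.1, 5.1]
grip_width: 0.155
grip_force: 50.8
```

The box touched the floor at the expected height with 5 N. Releasing part way, then rising.

>>> carry_out:
  targets:
    - [[0, 0, 0, 0, 0, 0, -0.1], [0, 0, 0, 0, 0, 0, -0.1], [0, 0, 0, 0, 0, 0, -0.1], [0, 0, 0, 0, 0, 0, -0.1], [0, 0, 0, 0, 0, 0, -0.1], [0, 0, 0, 0, 0, 0, -0.1], [0, 0, 0, 0, 0, 0, -0.1], [0, 0, 0, 0, 0, 0, -0.1]]

```text
t: 15.98
tool_pos: [513.0, -314.7, 132.5]
ee_rot: [-0.049, 0.999, -0.001, 0.001]
ft_force: [0.9, -0.8, -0.1]
grip_width: 0.45
grip_force: 0.0
```

>>> carry_out:
  targets:
    - [[0, 0, -0.03, 0, 0, 0, -0.1], [0, 0, -0.07, 0, 0, 0, -0.1], [0, 0, -0.12, 0, 0, 0, -0.1], [0, 0, -0.2, 0, 0, 0, -0.1], [0, 0, -0.3, 0, 0, 0, -0.1], [0, 0, -0.4, 0, 0, 0, -0.1], [0, 0, -0.48, 0, 0, 0, -0.1], [0, 0, -0.48, 0, 0, 0, -0.1]]

```text
t: 16.65
tool_pos: [514.5, -315.6, 258.2]
ee_rot: [-0.049, 0.999, -0.004, 0.004]
ft_force: [0.6, -0.6, -0.0]
grip_width: 0.451
grip_force: 0.0
```

Run:
```python
from h import *
snap('wrist','w6');s=env.read_state();print(s['tool_pos'],s['ft_force'],s['grip_width'])
f=np.load('pics/w6.npz')['f'].astype(int)
m=((f[...,2]>f[...,0]+40)&(f[...,2]>f[...,1]+25)).astype(np.uint8)
n,l,st,ce=cv2.connectedComponentsWithStats(m)
T=np.load('pics/w6.npz'); 
for i in range(1,n):
    if st[i,4]>300:
        print(st[i],ce[i])
        c=cv2.minAreaRect(np.argwhere(l==i)[:,::-1].astype(np.float32)); print(c)
i=1+np.argmax(st[1:,4]); 
for v in range(st[i,1],st[i,1]+st[i,3],20):
    u=np.where(l[v]==i)[0]; a,b=onz('w6',u.min()-.5,v,56),onz('w6',u.max()+.5,v,56); print(v,a[:2],b[:2],np.linalg.norm(a-b))
```

```text
[ 513.964 -315.214  255.98 ] [ 0.169 -0.649 -0.335] 0.45179287733001555
[ 241   46   77   35 2574] [279.336  63.333]
((279.0, 63.0), (34.0, 76.0), 90.0)
[  242    98    75   185 12785] [278.618 187.721]
((279.0, 190.0), (184.0, 74.0), 90.0)
[ 248  296   62   23 1356] [278.735 306.571]
((278.5, 307.0), (22.0, 61.0), 90.0)
98 [ 427.438 -300.858] [ 426.908 -295.405] 5.4782344390095705
118 [ 447.498 -351.332] [ 441.774 -292.662] 58.947733285619
138 [ 462.979 -349.467] [ 457.291 -291.438] 58.30730873853023
158 [ 479.064 -348.361] [ 473.332 -290.172] 58.47018801657247
178 [ 495.619 -346.381] [ 489.76  -287.198] 59.47196824304213
198 [ 512.838 -345.182] [ 506.93  -285.814] 59.66095983367849
218 [ 530.583 -343.075] [ 524.711 -284.381] 58.987702201796715
238 [ 549.06  -341.773] [ 543.048 -282.018] 60.056434525832884
258 [ 568.128 -339.525] [ 562.152 -280.461] 59.36566466618912
278 [ 587.913 -337.194] [ 581.974 -278.846] 58.648942656277235
```

```bash
python3 -c "
from station import env
print(env.job_done())"
```

```text
the job is handed in; nothing more can be done
None
```

I drew the blue box out from under the riser, let go of it on the counter, then lowered it by its lid grip into the blue bay, where the last wrist-camera check shows it centred and on the floor; I handed the job in (about 17 s on the robot's clock), and no verdict came back.

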